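# Set the timing disc and lock it with T-keys

## Robot

A 7-joint arm with a two-finger parallel gripper is mounted at the origin on a cart in front of the work surface, level with it; the furniture and walls round the work are solid. World frame = base frame: x ahead of the robot, y to its left, z up, the work surface at z = 0. Lengths are in m, angles in rad, forces in N, time in s.
With the tool pointing down it reaches from about 0.4 to 0.85 m from the base axis. Payload 10.4 kg.
Tool frame: the origin (TCP) lies at the very end of the fingers, on their centre line; the grasp point (between the pads) lies 19 mm behind it; z points along the fingers, y is the line along which they close (so a half turn about z gives the same grasp; the last joint's range is limited). The gripper opens to 87 mm and grips with 3 to 60 N. Pads are 19 mm wide; open, the fingers measure 117 mm over their backs; the gripper's body (75 mm by 190 mm) begins 51 mm behind the grasp point.
Start: joints at [-1.226, 0.332, -0.065, 1.46, 0.022, 1.35, -0.088], TCP at [0.225, 0.583, 0.223] pointing down, gripper open.
Joint ranges: [-2.6, 2.6], [-0.5, 2.12], [-1.47, 1.34], [0.16, 2.42], [-1.27, 4.41], [0.06, 2.06], [-2.6, 2.6]. Speed limits (rad/s): [2.22, 2.22, 2.79, 2.79, 3.14, 3.14, 3.14].

## Interface

Orientations are given as a unit quaternion [w, x, y, z].
In Python, from rig import arm, kin, read_camera, calibration gives the robot as it stands. Calls block until the motion is done:
- arm.move_to(position, orientation): joint-space move of the TCP to a pose.
- arm.move_straight(position, v=0.15, rotation=None): straight line of the TCP; rotation=None keeps the orientation; v is the mean speed in m/s.
- arm.movej(angles): joint-space move.
- arm.open_jaws() and arm.grasp(): open the fingers fully, or close them until they stop; the grip force is fixed at half the most.
- arm.wait(seconds).
- kin.solve_ik(position, orientation): joint angles nearest the present ones, or None.
- read_camera(name): name is "scene" or "top" or "wrist"; returns the picture (420x560x3 uint8, red, green, blue); there is no depth.
- calibration(name): a dict with "fx", "fy", "cx", "cy" (pixels), "origin" and "orientation" of the camera in the world. Camera axes: x right, y down, z forward; pixel columns grow to the right and rows downward; lengths in m; the calibration is good to about 2 mm. A picture is of the moment at which its call begins: read the wrist's pose just before it. calibration takes no time and is no camera call; for the wrist camera it gives the pose at the moment of the call.
A pose or a line that the arm cannot do raises arm.PlanningError and nothing moves.
- arm.finish_job(): hands the job in; it is judged then, once.
Readings, each from a call of its own:
- arm.get_time(): time.
- arm.get_joint_pos(): joint angles.
- arm.get_qd(): joint speeds.
- arm.get_joint_efforts(): joint torques, N m.
- arm.get_eef_pos(): TCP position.
- arm.get_ee_rot(): TCP orientation.
- arm.get_ft_force(): force on the tool from outside, world axes, zero at the start.
- arm.get_moment(): the same for the moment, N m.
- arm.get_gripper_width(): finger opening in m.
- arm.get_grasp_force(): force on a finger pad.
Only numpy, scipy, OpenCV 4.12 (cv2) and the standard library are available. Lean on these libraries where they do the work, as an engineer would, in place of code of your own. Each camera call takes 0.05 s, during which the arm holds its last target. There are 200 camera calls.

## Task

Set up the bottle-timing disc: push it round by its posts until the notch in its rim points exactly at the pointer on the base, and only then lock it there by putting every winged T-key from the wooden rack down through a slot of its own until its collar sits on the disc, and giving it a quarter turn so that its wing lies straight across the slot. Put the plain round-knobbed pins from the rack into the grey parts bin. In the end the notch must still be at the pointer; leave the beaker, the label roll and the jar where they stand.

Things in the scene. Friction and masses are not known exactly. Their poses are not given: they have to be found in the camera images.
- timing_disc (a joint): Angle of the plain metal timing disc about its upright axis, rad, anticlockwise from above positive; 0 = notch at the pointer; starts between 0.5 and 2.2, range -3.1 to 3.1; dry friction 0.25 N m, stays where left. Disc 184 mm in diameter, 8 mm thick, top 37 mm above the desk, on a fixed grey base; its three radial slots, 48 x 22 mm, at angle 0 lie over the base's slots.
- key_rack: Fixed light wooden rack, 124 (x) x 172 (y) x 32 mm, origin under its centre. Six slots 46 mm long along y, 21 mm wide: two rows of three, rows 68 mm apart, slots 54 mm apart in a row. Keys and pins stand in any of them, collar on the rack's top (point 39 mm above the desk), lower end inside: lift straight up 35 mm or more.
- notch (a point): Mouth of the small V notch (16 mm wide, 11 mm deep) in the disc's rim, at 92 mm from the disc's axis, top face.
- pointer (a point): The mark: the steel pointer on the small grey block fixed to the base just outside the rim. This point lies at its tip on the rim circle, 92 mm from the disc's axis, level with the disc's top (z = 0.037); x axis points outward from the disc's axis through the pointer, z up.
- post_1 (a point): Upright steel drive post on the disc, 12 mm in diameter, 24 mm tall, 74 mm from the disc's axis; this point is the centre of its top end. It turns with the disc and is there to be pushed sideways. In line with the notch.
- post_2 (a point): Upright steel drive post on the disc, 12 mm in diameter, 24 mm tall, 74 mm from the disc's axis; this point is the centre of its top end. It turns with the disc and is there to be pushed sideways. The three posts stand 120 degrees apart.
- post_3 (a point): Upright steel drive post on the disc, 12 mm in diameter, 24 mm tall, 74 mm from the disc's axis; this point is the centre of its top end. It turns with the disc and is there to be pushed sideways. The three posts stand 120 degrees apart.
- slot_1 (a point): Centre of a radial key slot in the fixed base, given at the level of the disc's top (z = 0.037); 50 mm from the disc's axis, x axis along the slot, outward. Slot in the base 46 x 18 mm, through an 8 mm plate whose underside is 20 mm above the desk, hollow below. The three slots stand at 60, 180 and 300 degrees anticlockwise from the pointer.
- slot_2 (a point): Centre of a radial key slot in the fixed base, given at the level of the disc's top (z = 0.037); 50 mm from the disc's axis, x axis along the slot, outward. Slot in the base 46 x 18 mm, through an 8 mm plate whose underside is 20 mm above the desk, hollow below. The three slots stand at 60, 180 and 300 degrees anticlockwise from the pointer.
- slot_3 (a point): Centre of a radial key slot in the fixed base, given at the level of the disc's top (z = 0.037); 50 mm from the disc's axis, x axis along the slot, outward. Slot in the base 46 x 18 mm, through an 8 mm plate whose underside is 20 mm above the desk, hollow below. The three slots stand at 60, 180 and 300 degrees anticlockwise from the pointer.
- t_key_1_centre (a point): Black-winged T-key, 70 mm tall, 100 g (None if absent). Bottom up: steel head bar 40 x 13 x 8 mm, round 12 mm shank, 36 mm round collar at 28 to 33 mm height, then a flat wing grip 30 mm long, 14 mm thick, to 70 mm. Point: on the axis, half-way up (35 mm); z up out of the wing, x along wing and head (in line). Collar down on the disc, it is 7 mm above the disc's top. Starts upright in the rack.
- t_key_2_centre (a point): Black-winged T-key, 70 mm tall, 100 g (None if absent). Bottom up: steel head bar 40 x 13 x 8 mm, round 12 mm shank, 36 mm round collar at 28 to 33 mm height, then a flat wing grip 30 mm long, 14 mm thick, to 70 mm. Point: on the axis, half-way up (35 mm); z up out of the wing, x along wing and head (in line). Collar down on the disc, it is 7 mm above the disc's top. Starts upright in the rack.
- t_key_3_centre (a point): Black-winged T-key, 70 mm tall, 100 g (None if absent). Bottom up: steel head bar 40 x 13 x 8 mm, round 12 mm shank, 36 mm round collar at 28 to 33 mm height, then a flat wing grip 30 mm long, 14 mm thick, to 70 mm. Point: on the axis, half-way up (35 mm); z up out of the wing, x along wing and head (in line). Collar down on the disc, it is 7 mm above the disc's top. Starts upright in the rack.
- pin_1_centre (a point): Plain pin, 70 mm tall, 80 g (None if absent): straight 12 mm steel shank without head, 36 mm round collar at 28 to 33 mm height, round black knob 18 mm in diameter from 33 to 70 mm. This point is on the axis half-way up (35 mm), z axis up out of the knob. Starts upright in the rack.
- pin_2_centre (a point): Plain pin, 70 mm tall, 80 g (None if absent): straight 12 mm steel shank without head, 36 mm round collar at 28 to 33 mm height, round black knob 18 mm in diameter from 33 to 70 mm. This point is on the axis half-way up (35 mm), z axis up out of the knob. Starts upright in the rack.
- parts_bin: Grey open plastic parts bin, loose, outside 110 (x) x 100 (y) x 45 mm high, walls 4 mm; origin at the centre of its underside, z up.
- boom_end (a point): Free end of the filling machine's fixed boom, an 11 mm rod with clamps that overhangs the desk's left half: from here it runs 0.36 m towards +y, falling 0.1 m, and its stand block and a 0.19 m level cross rod (along x, 0.30 m high) are at its middle. Nothing to do there; keep the arm clear of it.
- beaker_centre (a point): Clear beaker, 70 mm wide, 90 mm high: bystander. This point is its centre, half-way up.
- label_roll_centre (a point): Roll of labels, 67 mm wide, 45 mm high: bystander. This point is its centre, half-way up.
- sample_jar_centre (a point): Glass jar with brass-coloured lid, 64 mm wide, 94 mm high: bystander. This point is its centre, half-way up.
There are look-alikes about, which are no part of the job. Leave any yellow look-alike of the part that bears t_key_2_centre alone.

How it is judged:
By the outcome, as a careful person would: the job done as asked, in the order asked, and still so for the second after the job is handed in, with the robot touching nothing.
Of t_key_1, t_key_2, t_key_3 only 2 to 3 are there at a start; the rules pass over those that are not, and their reading is None.
Of pin_1, pin_2 only 1 to 2 are there at a start; the rules pass over those that are not, and their reading is None.
At some moment in a run one of parts_bin may be knocked a few centimetres aside while the robot is not near it.
Once in a run the grip may slacken for a moment while it holds something.
It also fails if it takes over 210 s, if anything falls off the work surface, if the arm or the gripper's body presses on something with over 40 N, if the wrist force passes 120 N, or if a joint passes its speed limit or range.

## Working session

There is one attempt and no reset: what is moved stays moved. The work goes in short steps, each a Python script; the robot and the scene stay as the last script left them, time stands still between calls to the robot, and variables do not carry over. Pictures are saved under pics/ and viewed, at most 16 in all, crops included, and the job is handed in when it is done.

```bash
ls; mkdir -p pics; python3 - <<'E'
from rig import arm,kin,read_camera,calibration
import cv2
for n in ("top","scene"):
    im=read_camera(n); cv2.imwrite(f"pics/{n}0.png",im[:,:,::-1]); c=calibration(n); print(n,c)
print(calibration("wrist"),arm.get_eef_pos(),arm.get_ee_rot(),arm.get_time())
E
```

```text
pics
top {'fx': 449.3955060925884, 'fy': 449.3955060925884, 'cx': 274.90645950203657, 'cy': 215.9758075167028, 'origin': array([ 0.42900883, -0.08858158,  1.27311624]), 'orientation': array([ 0.06057519, -0.69806112,  0.71170693, -0.05014539])}
scene {'fx': 492.34625009005026, 'fy': 492.34625009005026, 'cx': 274.942221563187, 'cy': 215.25983227860632, 'origin': array([ 0.15644482, -0.80260595,  0.88954663]), 'orientation': array([-0.42194425,  0.86342641, -0.25052997,  0.11701544])}
{'fx': 300.4017882501512, 'fy': 300.4017882501512, 'cx': 285.81658059311235, 'cy': 210.7615165998353, 'origin': array([0.1456652 , 0.61271558, 0.3837292 ]), 'orientation': array([0.12651882, 0.81466574, 0.55943134, 0.08572807])} [0.22460297 0.58288453 0.22181506] [-1.06678090e-04  1.82864883e-01  9.83137843e-01 -6.35632313e-04] 0.1
```

View pics/top0.png

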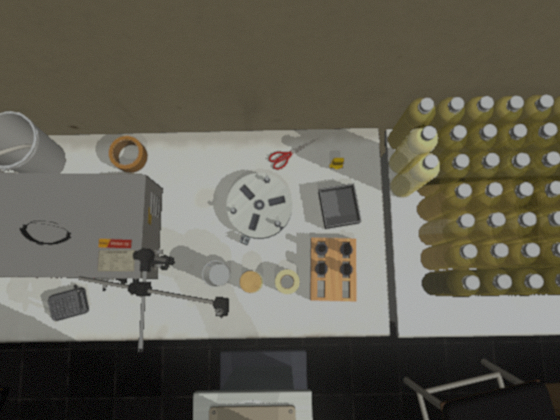

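View pics/scene0.png

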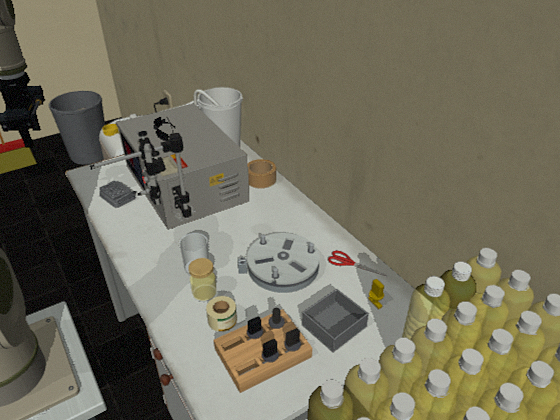

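The top view shows the disc at (260,204), the pointer block at (244,239), the rack at (333,268) and the bin at (339,206). Four items stand in the rack, and the yellow look-alike is at (338,161). Next I'll zoom in on the disc and rack.

```bash
cat > h.py <<'E'
from rig import arm,kin,read_camera,calibration
import cv2,numpy as np
from scipy.spatial.transform import Rotation as R
def rot(q): return R.from_quat([q[1],q[2],q[3],q[0]])
def ray(c,u,v):
    return rot(c['orientation']).apply([(u-c['cx'])/c['fx'],(v-c['cy'])/c['fy'],1])
def onplane(c,u,v,z):
    d=ray(c,u,v); o=np.array(c['origin']); return (o+d*(z-o[2])/d[2])
def proj(c,p):
    q=rot(c['orientation']).inv().apply(np.atleast_2d(p)-c['origin'])
    return np.c_[q[:,0]/q[:,2]*c['fx']+c['cx'],q[:,1]/q[:,2]*c['fy']+c['cy']]
def down(yaw):
    """tool pointing down, closing line (tool y) at world angle yaw"""
    y=np.array([np.cos(yaw),np.sin(yaw),0]);z=np.array([0,0,-1.]);x=np.cross(y,z)
    q=R.from_matrix(np.c_[x,y,z]).as_quat(); return np.array([q[3],q[0],q[1],q[2]])
def yawnow():
    y=rot(arm.get_ee_rot()).as_matrix()[:,1]; return np.arctan2(y[1],y[0])
def save(n,im): cv2.imwrite('pics/'+n,im[:,:,::-1])
E
python3 - <<'E'
import cv2,numpy as np
t=cv2.imread('pics/top0.png');s=cv2.imread('pics/scene0.png')
a=cv2.resize(t[160:310,215:365],(400,400),interpolation=3)
b=cv2.resize(s[225:391,205:371],(400,400),interpolation=3)
cv2.imwrite('pics/z1.png',np.hstack([a,b]))
from h import *
c=calibration('top')
for n,u,v,z in [('disc',260,204,.037),('ptr',244,239,.037),('rack',333,268,.032),('bin',339,206,.045),('beaker',217,271,.09),('jar',251,282,.09),('roll',287,281,.045),('boom',222,306,.3),('yel',338,161,.03)]: print(n,onplane(c,u,v,z).round(3))
E
```

```text
disc [ 0.659 -0.031  0.037]
ptr [0.562 0.015 0.037]
rack [ 0.478 -0.229  0.032]
bin [ 0.648 -0.25   0.045]
beaker [0.473 0.082 0.09 ]
jar [ 0.443 -0.007  0.09 ]
roll [ 0.445 -0.102  0.045]
boom [0.391 0.041 0.3  ]
yel [ 0.781 -0.255  0.03 ]
```

View pics/z1.png

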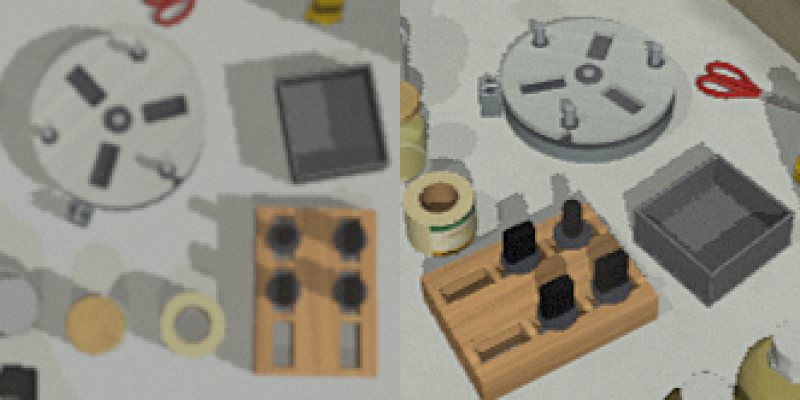

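Of the things that could be taken for keys, the top view has keys at (320,268), (347,247) and (347,268). The scene view confirms their flat wings at (255,325), (292,340) and (269,348). The pin is at top (319,248), with a round knob in scene at (277,317). The yellow decoy is at top (338,161). The notch is near (282,228), about 65° anticlockwise of the pointer. I'll lift clear of the boom, swing over, and look from close up.

```bash
python3 - <<'E'
from h import *
p=np.array(arm.get_eef_pos()); arm.move_straight([p[0],p[1],0.5],v=.3)
q=np.array(arm.get_joint_pos()); print(q.round(3))
q[0]=-q[0]*0+0.05; 
arm.movej(list(q)); print(arm.get_eef_pos(),yawnow(),arm.get_joint_pos())
arm.move_to([0.62,-0.05,0.3],down(yawnow())); print(arm.get_joint_pos(),arm.get_time())
c=calibration('wrist'); print(np.array(c['origin'])-arm.get_eef_pos(),ray(c,280,210),yawnow())
im=read_camera('wrist'); save('w1.png',im)
# which yaws are reachable, and where is the camera
for P in ([.66,-.03,.2],[.48,-.23,.2],[.65,-.25,.2]):
    print(P,[(d) for d in range(-180,180,30) if kin.solve_ik(P,down(np.radians(d))) is not None])
E
```

```text
[-1.253  0.38  -0.04   0.823  0.016  1.94  -0.081]
[ 0.62159773 -0.06145775  0.49869466] -0.09843877288675369 [ 0.04875487  0.3804093  -0.04014096  0.8228218   0.01553071  1.94030677
 -0.08137393]
[ 0.05958028  0.29960345 -0.06882871  1.33876804  0.02040419  1.50170124
 -0.1056348 ] 4.6667
[0.00674902 0.08271965 0.16190856] [-0.04688883 -0.29696992 -0.95393482] -0.0980794408662781
[0.66, -0.03, 0.2] [-150, -120, -90, -60, -30, 0, 30, 60, 90, 120, 150]
[0.48, -0.23, 0.2] [-180, -150, -120, -90, -60, -30, 0, 30, 60, 90, 120]
[0.65, -0.25, 0.2] [-180, -150, -120, -90, -60, -30, 0, 30, 60, 90, 120, 150]
```

View pics/w1.png

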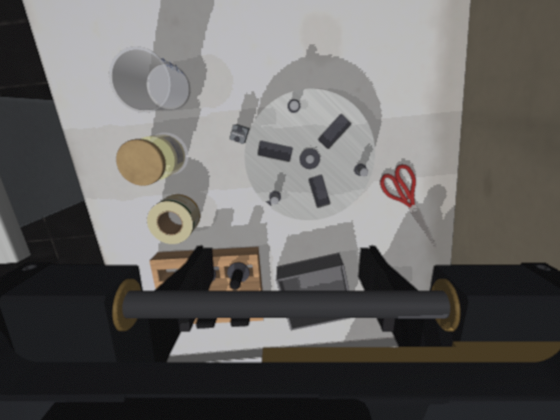

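The wrist view shows the disc at (310,158), the pointer block at (240,132), the notch and post_1 near (272,203), and the rack pin at (238,272). I'll move closer to the disc and then the rack.

```bash
python3 - <<'E'
from h import *
import pickle
D={}
for n,P in (('disc',[.655,-.095,.19]),('rack',[.48,-.31,.23])):
    arm.move_to(P,down(-.0)); arm.wait(.3)
    c=calibration('wrist'); im=read_camera('wrist'); D[n]=(c,im); 
    save(n+'1.png',cv2.resize(im[:260],(800,371),interpolation=3)); print(arm.get_eef_pos())
pickle.dump(D,open('d1.pkl','wb')); print(arm.get_time())
E
python3 -c "
import cv2,numpy as np
a=cv2.imread('pics/disc1.png')[:300];b=cv2.imread('pics/rack1.png')[:300]
cv2.imwrite('pics/dr1.png',np.vstack([a,b]))"
```

```text
[ 0.65538432 -0.09452778  0.19133324]
[ 0.48039463 -0.30950731  0.22978992]
7.0667
```

View pics/dr1.png

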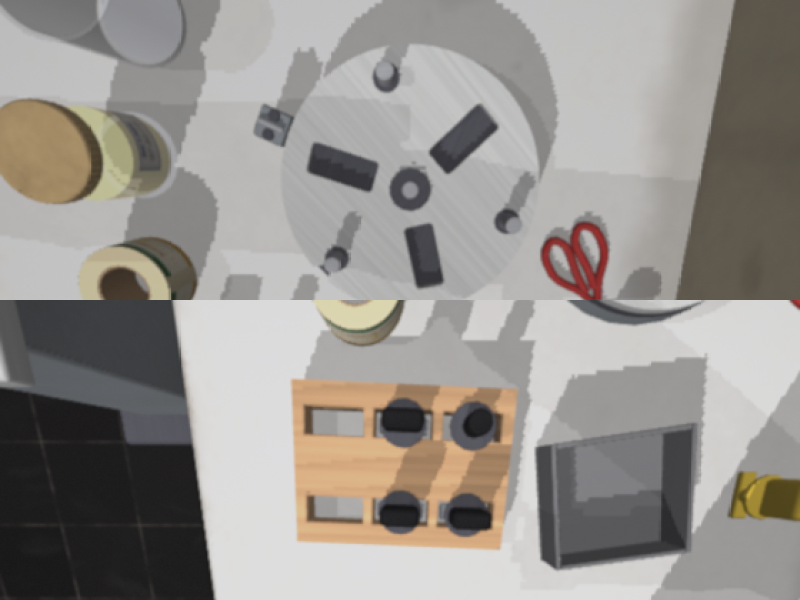

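Confirmed: the item at rack-crop (478,420) has a round knob, so it is the pin. The other three are winged with their wings along world x. Now a magnified disc crop.

```bash
python3 - <<'E'
from h import *
import pickle
D=pickle.load(open('d1.pkl','rb')); c,im=D['disc']
save('dz.png',cv2.resize(im[20:220,170:400],None,fx=3,fy=3,interpolation=2))
c,im=D['rack']; hsv=cv2.cvtColor(im,cv2.COLOR_RGB2HSV)
# rack outline on z=.032
m=cv2.inRange(hsv,(8,60,90),(22,255,255)); m[:,:190]=0;m[:, 380:]=0;m[:48]=0
m=cv2.morphologyEx(m,cv2.MORPH_CLOSE,np.ones((25,25))); 
cs=max(cv2.findContours(m,0,2)[0],key=cv2.contourArea)[:,0]
W=np.array([onplane(c,u,v,.032)[:2] for u,v in cs],np.float32); print('rack',cv2.minAreaRect(W), cs.min(0),cs.max(0))
# black grips
g=cv2.inRange(im,(0,0,0),(38,38,38)); g[:50]=0; g[175:]=0; g[:,:250]=0; g[:,360:]=0
for k in cv2.findContours(g,0,2)[0]:
    if cv2.contourArea(k)>60:
        W=np.array([onplane(c,u,v,.076)[:2] for u,v in k[:,0]],np.float32); print('grip',cv2.minAreaRect(k),cv2.minAreaRect(W))
E
```

```text
rack ((0.47360891103744507, -0.22905173897743225), (0.12340199947357178, 0.1714516580104828), 87.70341491699219) [204  56] [361 174]
grip ((328.5, 152.5), (13.0, 27.0), 90.0) ((0.5236755609512329, -0.26283472776412964), (0.02848736383020878, 0.013341548852622509), 0.09539691358804703)
grip ((279.5, 150.5), (13.0, 25.0), 90.0) ((0.47267383337020874, -0.2608703076839447), (0.02600768208503723, 0.01329002808779478), 0.09338146448135376)
grip ((334.2500305175781, 86.24999237060547), (16.26345443725586, 19.798988342285156), 45.0) ((0.5258313417434692, -0.1989661008119583), (0.01877865567803383, 0.015014947392046452), 25.6497859954834)
grip ((281.5, 83.5), (15.0, 27.0), 90.0) ((0.4749588966369629, -0.1966523826122284), (0.026307135820388794, 0.013481223955750465), 0.08499500900506973)
```

View pics/dz.png

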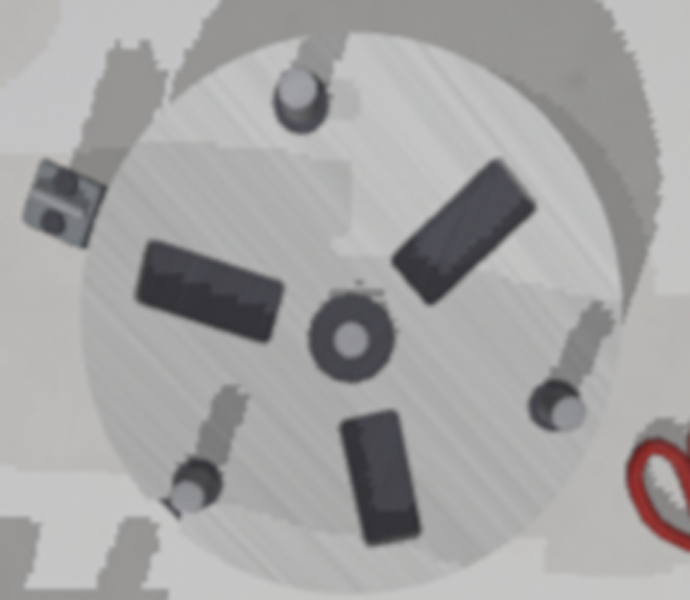

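The magnified crop shows post tops at (297,90), (569,412) and (188,495). The last is post_1, with the notch at about (172,508). The hub is at (350,339), and the pointer block spans (25..105,160..248) with its tip near (100,217).

```bash
cat >> h.py <<'E'
def circ(P):
    P=np.asarray(P)[:,:2]; A=np.c_[2*P,np.ones(len(P))]; s=np.linalg.lstsq(A,(P**2).sum(1),rcond=None)[0]
    return s[:2],np.sqrt(s[2]+s[0]**2+s[1]**2)
def ang(p,c): return np.degrees(np.arctan2(p[1]-c[1],p[0]-c[0]))
E
python3 - <<'E'
from h import *
import pickle
D=pickle.load(open('d1.pkl','rb')); c,im=D['disc']
f=lambda x,y,z: onplane(c,(x+.5)/3-.5+170,(y+.5)/3-.5+20,z)
P=[f(188,495,.061),f(569,412,.061),f(297,90,.061)]
cc,r=circ(P); print('posts centre',cc,r,[ang(p,cc) for p in P])
rim=[f(*q,.037) for q in [(82,300),(350,33),(622,330),(340,594),(560,500),(120,180)]]
print('rim',circ(rim)); print('hub',f(350,339,.037))
for n,q,z in [('notch',(172,508),.037),('tip',(102,217),.037),('bolt1',(66,183),.037),('bolt2',(52,222),.037)]:
    p=f(*q,z); print(n,p,ang(p,cc),np.hypot(*(p[:2]-cc)))
for q in [(210,292),(465,231),(380,478)]: p=f(*q,.037); print('slot',p,ang(p,cc),np.hypot(*(p[:2]-cc)))
E
```

```text
posts centre [ 0.65590013 -0.02794098] 0.0732092436257043 [np.float64(-137.96255276617592), np.float64(-17.194675049050907), np.float64(102.8359841245526)]
rim (array([ 0.65665953, -0.02856017]), np.float64(0.0918475952998698))
hub [ 0.65525149 -0.02808632  0.037     ]
notch [ 0.59120594 -0.08713744  0.037     ] -137.54087485787895 0.08769013010025659
tip [0.57400824 0.01056777 0.037     ] 154.8152634304332 0.09049422921604998
bolt1 [0.56319477 0.0208235  0.037     ] 152.2549205640259 0.10474854591543657
bolt2 [0.55749887 0.00902383 0.037     ] 159.41111491283036 0.10511519655298113
slot [ 0.60828407 -0.01284376  0.037     ] 162.40817482768998 0.04995212867457709
slot [0.6930511  0.00638703 0.037     ] 42.73835987185591 0.05058267089093678
slot [ 0.66601775 -0.07613852  0.037     ] -78.14461694575066 0.04924803339154677
```

```bash
cat >> h.py <<'E'
C=np.array([.656,-.028])
def apose(a,r,z,yo=0):
    t=np.radians(a); return [C[0]+r*np.cos(t),C[1]+r*np.sin(t),z],down(t+np.radians(yo))
def arc(a0,a1,r,z,v=.1,step=8):
    n=max(1,int(np.ceil(abs(a1-a0)/step)))
    for a in np.linspace(a0,a1,n+1)[1:]:
        p,q=apose(a,r,z); arm.move_straight(p,v=v,rotation=q)
def look(P,name,yaw=0.):
    arm.move_to(P,down(yaw)); arm.wait(.3); c=calibration('wrist'); im=read_camera('wrist')
    import pickle; pickle.dump((c,im),open(name+'.pkl','wb')); return c,im
E
python3 - <<'E'
from h import *
p,q=apose(8,74,.12); p,q=apose(8,.074,.12); 
arm.grasp(); print(arm.get_gripper_width())
arm.move_to([p[0],p[1],.2],q); arm.move_straight([p[0],p[1],.046],v=.12)
arc(8,-67,.074,.046)
f=arm.get_ft_force(); print(f,arm.get_eef_pos())
p,q=apose(-60,.074,.046); arm.move_straight(p,v=.1,rotation=q)
arm.move_straight([p[0],p[1],.15],v=.25); print(arm.get_joint_pos(),arm.get_time())
arm.open_jaws()
c,im=look([.60,-.09,.13],'L1'); save('L1.png',cv2.resize(im[0:215,120:400],None,fx=2.8,fy=2.8,interpolation=2))
E
```

```text
0.0002104350685684339
[-0.42342455  1.31071629  0.48017625] [ 0.68495969 -0.09579608  0.0459829 ]
[-1.13522769e-03  5.34039755e-01  1.00201253e-01  1.33532330e+00
 -5.28977274e-02  1.27400391e+00 -9.47733428e-01] 15.1333
```

View pics/L1.png

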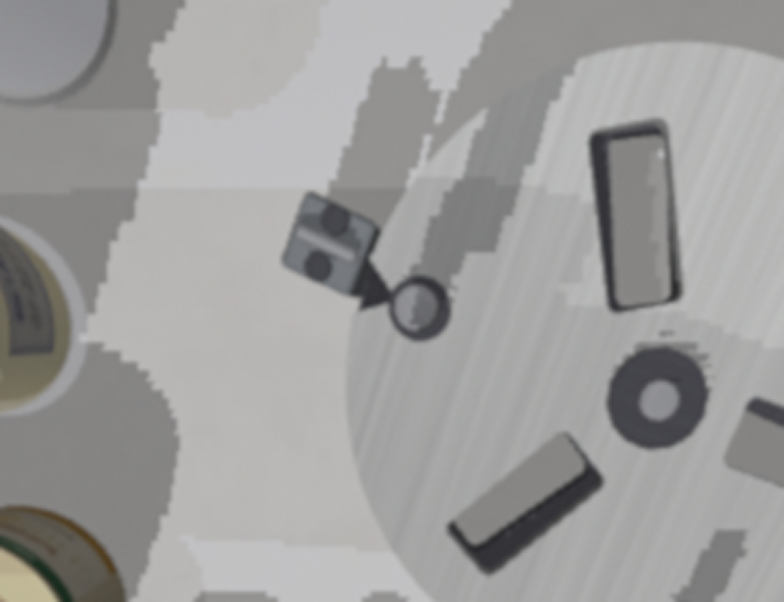

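The view shows post_1's top at (417,304), the notch at about (372,285), the pointer block's strip from (297,233) to (352,256), and the hub at (658,398). The disc is still a few degrees short.

```bash
python3 - <<'E'
from h import *
import pickle
c,im=pickle.load(open('L1.pkl','rb'))
f=lambda x,y,z: onplane(c,(x+.5)/2.8-.5+120,(y+.5)/2.8-.5,z)[:2]
h=f(658,398,.039); print('hub',h)
for n,q,z in [('post',(417,304),.061),('notch',(370,285),.037),('s0',(297,233),.04),('s1',(352,256),.04),('b1',(335,220),.04),('b2',(318,266),.04),('sl',(525,502),.037),('sr',(636,215),.037)]:
    p=f(*q,z); print(n,p,'C',ang(p,C).round(2),'hub',ang(p,h).round(2),np.hypot(*(p-h)).round(4))
E
python3 - <<'E'
import cv2,pickle
c,im=pickle.load(open('L1.pkl','rb'))
cv2.imwrite('pics/L1z.png',cv2.resize(im[60:125,215:290],None,fx=8,fy=8,interpolation=2)[:,:,::-1])
E
```

```text
hub [ 0.65573287 -0.02756463]
post [ 0.58656229 -0.00186789] C 159.38 hub 159.62 0.0738
notch [0.57194757 0.0037731 ] C 159.29 hub 159.49 0.0895
s0 [0.55253262 0.01718705] C 156.41 hub 156.56 0.1125
s1 [0.56751071 0.01125547] C 156.08 hub 156.25 0.0964
b1 [0.56320462 0.02049507] C 152.41 hub 152.55 0.1043
b2 [0.55789053 0.00865173] C 159.52 hub 159.69 0.1043
sl [ 0.61745002 -0.05899707] C -141.2 hub -140.61 0.0495
sr [0.64661282 0.02207993] C 100.62 hub 100.41 0.0505
```

View pics/L1z.png

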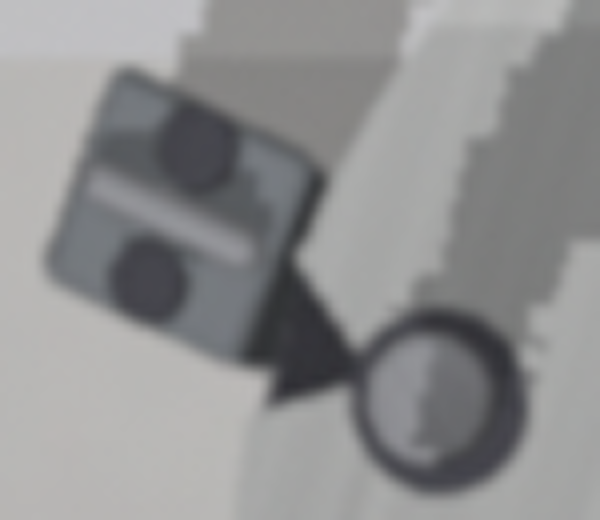

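```bash
python3 - <<'E'
from h import *
arm.grasp()
p,q=apose(-58,.074,.13); arm.move_to(p,q); p,q=apose(-58,.074,.046); arm.move_straight(p,v=.15)
arc(-58,-70.2,.074,.046,v=.05); print(ang(arm.get_eef_pos(),C))
p,q=apose(-60,.074,.046); arm.move_straight(p,v=.1,rotation=q)
arm.move_straight([p[0],p[1],.15],v=.25)
arm.open_jaws()
c,im=look([.60,-.09,.13],'L2'); save('L2.png',cv2.resize(im[50:130,210:300],None,fx=6,fy=6,interpolation=2)); print(arm.get_time())
E
```

```text
-69.64355159122334
25.4167
```

View pics/L2.png

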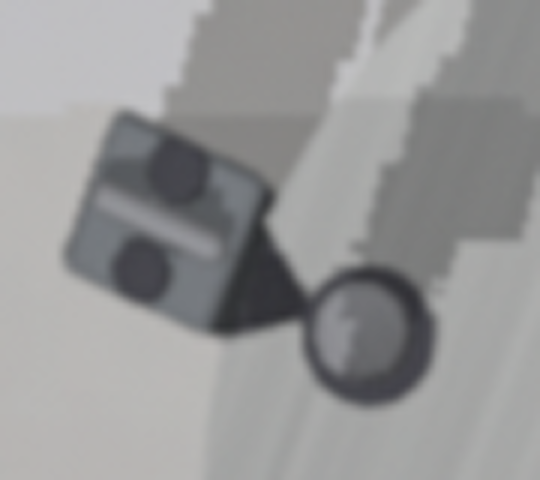

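The notch now opens at the block. In the crop, the post top is at (354,319), the strip runs (102,200)–(215,248), and the bolts are at (178,171) and (141,268).

```bash
python3 - <<'E'
from h import *
import pickle
c,im=pickle.load(open('L2.pkl','rb'))
f=lambda x,y,z: onplane(c,(x+.5)/6-.5+210,(y+.5)/6-.5+50,z)[:2]
h=np.array([.6558,-.0278])
for n,q,z in [('post',(354,319),.061),('apex',(307,312),.037),('s0',(102,200),.045),('s1',(215,248),.045),('b1',(178,171),.045),('b2',(141,268),.045)]:
    p=f(*q,z); print(n,p,ang(p,h).round(2),np.hypot(*(p-h)).round(4))
print(proj(c,[[h[0],h[1],.039]]))
# refine post top + hub by Hough on upscaled
g=cv2.cvtColor(im,cv2.COLOR_RGB2GRAY); G=cv2.resize(g[0:215,210:460],None,fx=4,fy=4,interpolation=2)
for nm,(x0,y0,x1,y1),rr in (('post',(45,80,80,120),(20,32)),('hub',(120,110,180,175),(6,70))):
    s=G[y0*4:y1*4,x0*4:x1*4]; k=cv2.HoughCircles(s,cv2.HOUGH_GRADIENT,1,8,param1=80,param2=12,minRadius=rr[0],maxRadius=rr[1])
    if k is not None:
        for x,y,r in k[0][:4]: u=(x+.5)/4-.5+x0+210; v=(y+.5)/4-.5+y0; z=.061 if nm=='post' else .039; P=onplane(c,u,v,z)[:2]; print(nm,u,v,r/4,P,ang(P,h))
E
```

```text
post [0.58661172 0.00190161] 156.77 0.0753
apex [0.57906964 0.00368465] 157.69 0.0829
s0 [0.5540912  0.01669628] 156.37 0.111
s1 [0.56816382 0.01103508] 156.1 0.0959
b1 [0.56387086 0.0200715 ] 152.49 0.1036
b2 [0.55859925 0.00865471] 159.44 0.1038
[[354.73878672 142.1167977 ]]
post 269.5 104.25 7.575 [0.58725796 0.00087797] 157.29558078646502
post 272.5 101.5 7.575 [0.58945728 0.00275169] 155.2733147678362
post 267.75 106.75 7.575 [ 0.58595839 -0.00083409] 158.888379103085
hub 353.75 142.5 17.35 [ 0.65500719 -0.02810856] -158.73420816192018
hub 355.25 140.0 17.075 [ 0.65610213 -0.02609906] 79.92802427551915
hub 352.5 144.25 15.675 [ 0.65407256 -0.02952109] -135.10547302749794
hub 350.0 145.75 13.05 [ 0.65208878 -0.03073554] -141.6562816973704
```

```bash
python3 - <<'E'
from h import *
arm.grasp()
p,q=apose(-58,.074,.13); arm.move_to(p,q); p,q=apose(-58,.074,.046); arm.move_straight(p,v=.15)
arc(-58,-69,.074,.046,v=.06)
t=-70.2
for k in range(3):
    p,q=apose(t,.074,.046); arm.move_straight(p,v=.03,rotation=q); arm.wait(.2)
    a=ang(arm.get_eef_pos(),C); print(t,a)
    if a<-70.1: break
    t-=(a+70.2)
p,q=apose(-60,.074,.046); arm.move_straight(p,v=.1,rotation=q)
arm.move_straight([p[0],p[1],.15],v=.25)
arm.open_jaws()
c,im=look([.60,-.09,.13],'L3'); save('L3.png',cv2.resize(im[50:130,210:300],None,fx=6,fy=6,interpolation=2)); print(arm.get_time())
E
```

```text
-70.2 -69.69848694947319
-70.70151305052681 -70.50306695281851
33.7167
```

View pics/L3.png

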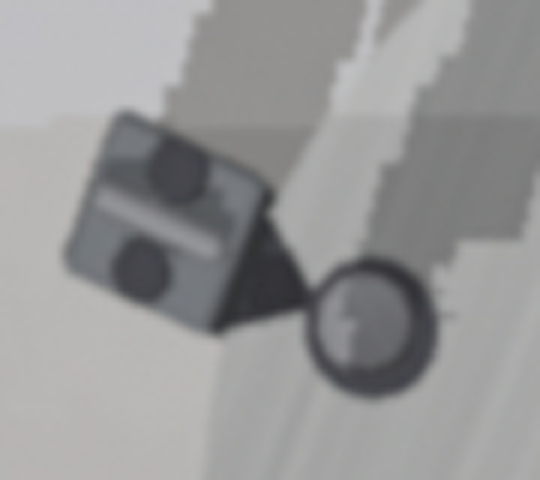

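The post top has moved to about (356,311), which is about 156.0° against the pointer's 156.1–156.2°, so they are aligned. Next comes the pin into the bin. I'll check the bin's current place first.

```bash
cat >> h.py <<'E'
def binpose(c,im):
    g=im.astype(int); m=((g.max(2)<125)&(g.max(2)-g.min(2)<22)).astype(np.uint8)*255
    # region near the expected place
    uv=proj(c,[[.648,-.25,.045]])[0]; y,x=np.mgrid[:420,:560]
    m[(abs(x-uv[0])>95)|(abs(y-uv[1])>95)]=0
    m=cv2.morphologyEx(m,cv2.MORPH_OPEN,np.ones((5,5)))
    k=max(cv2.findContours(m,0,2)[0],key=cv2.contourArea)[:,0]
    W=np.array([onplane(c,u,v,.045)[:2] for u,v in k],np.float32); return cv2.minAreaRect(W)
def descend(z0,zmin,fmax=5,v=.04,step=.002):
    """lower from the present height until contact or zmin"""
    p=np.array(arm.get_eef_pos()); f0=arm.get_ft_force()[2]
    for z in np.arange(z0,zmin-1e-6,-step):
        p[2]=z; arm.move_straight(p,v=v)
        f=arm.get_ft_force()[2]-f0
        if abs(f)>fmax: break
    return arm.get_eef_pos()[2],f
E
python3 - <<'E'
from h import *
c,im=look([.58,-.32,.23],'R2'); print(binpose(c,im)); save('R2.png',im[:250])
P=[.528,-.1985]; q=down(np.radians(45))
arm.move_to([P[0],P[1],.14],q); arm.move_straight([*P,.044],v=.12); arm.grasp(); print(arm.get_gripper_width(),arm.get_grasp_force())
arm.move_straight([*P,.15],v=.15); arm.wait(.2); print(arm.get_gripper_width(),arm.get_grasp_force(),arm.get_time())
E
```

```text
((0.6480571627616882, -0.25169479846954346), (0.11031854152679443, 0.09906327724456787), 8.139030456542969)
0.017347923340949756 29.999848580919206
0.017579719035268553 29.999862564727664 38.8833
```

View pics/R2.png

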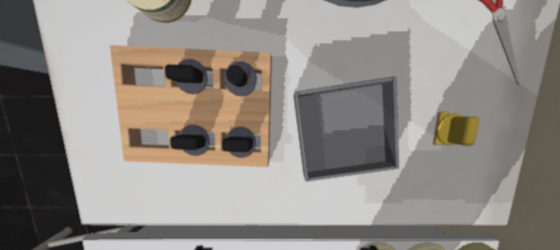

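The bin is at (0.648,-0.252), seen at (346,130). The keys are at (185,72), (188,140) and (238,143), and the pin is now in the gripper.

```bash
python3 - <<'E'
from h import *
q=down(np.radians(45)); B=[.648,-.252]
arm.move_straight([*B,.15],v=.25); print(arm.get_gripper_width())
arm.move_straight([*B,.057],v=.12); arm.open_jaws(); arm.move_straight([*B,.16],v=.25)
c,im=look([.50,-.31,.20],'R3'); save('R3.png',im[:250]); print(arm.get_time())
g=cv2.inRange(im,(0,0,0),(42,42,42)); y,x=np.mgrid[:420,:560]
for n,P in (('A',(.475,-.196,.06)),('B',(.4725,-.262,.06)),('C',(.525,-.264,.06))):
    uv=proj(c,[P])[0]; m=g.copy(); m[(abs(x-uv[0])>30)|(abs(y-uv[1])>25)]=0
    k=max(cv2.findContours(m,0,2)[0],key=cv2.contourArea)
    W=np.array([onplane(c,u,v,.074)[:2] for u,v in k[:,0]],np.float32); print(n,cv2.minAreaRect(W))
E
```

```text
0.01751716999634932
43.4
A ((0.4758363366127014, -0.1965780407190323), (0.014643056318163872, 0.02915140427649021), 89.54443359375)
B ((0.4732937514781952, -0.2611503303050995), (0.0295158252120018, 0.01499208901077509), 0.11666876822710037)
C ((0.525051474571228, -0.262920618057251), (0.028692055493593216, 0.015049549750983715), 0.12057926505804062)
```

View pics/R3.png

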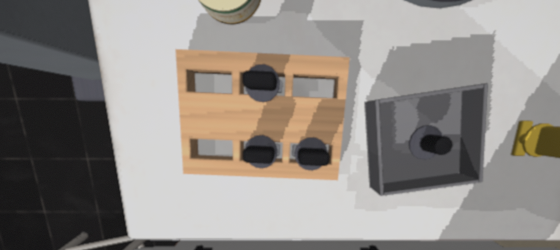

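The pin is inside the bin at (435,144). Keys A (262,81), B (260,150) and C (313,154) remain. I'll take key C first, to the slot at 336°.

```bash
cat >> h.py <<'E'
H=np.array([.6558,-.0278]); PT=156.15
def slotxy(s): t=np.radians(s); return H+.050*np.array([np.cos(t),np.sin(t)])
def pick(P,yaw):
    q=down(np.radians(yaw)); arm.move_to([*P,.14],q); arm.move_straight([*P,.044],v=.12); arm.grasp(); print('grip',arm.get_gripper_width())
    arm.move_straight([*P,.13],v=.12); print('lifted',arm.get_gripper_width(),arm.get_grasp_force())
def carry(s,yin):
    x=slotxy(s); q=down(np.radians(yin)); arm.move_straight([*x,.14],v=.2,rotation=q); arm.wait(.2)
    print('over',np.array(arm.get_eef_pos())[:2]-x,np.degrees(yawnow()),arm.get_gripper_width())
E
python3 - <<'E'
from h import *
pick([.525,-.2635],88.5)
carry(PT+180,PT+180-270); print(arm.get_time())
im=read_camera('wrist'); save('k1.png',im)
E
```

```text
grip 0.013376048431560402
lifted 0.013664223405482085 30.000010994262993
over [-0.00021054 -0.00080624] 66.10051439837058 0.01358576687356724
49.3917
```

View pics/k1.png

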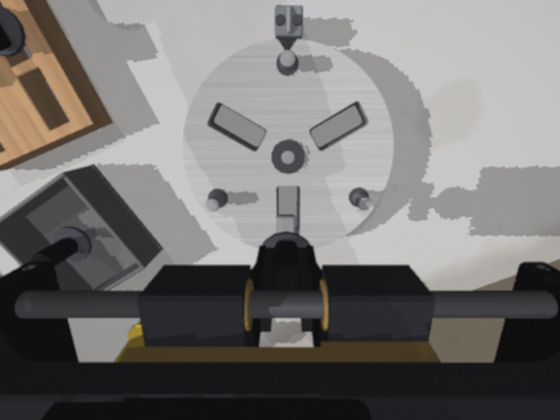

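The wrist view looks inward along the slot. The pointer block (289,20), notch (288,42), post_1 (287,62), hub (288,156) and target slot (288,205) all line up, and the key is held straight. Now to insert it.

```bash
cat >> h.py <<'E'
def insert(s,yin,yout):
    x=slotxy(s); q=down(np.radians(yin)); arm.move_straight([*x,.10],v=.15,rotation=q); arm.wait(.2)
    e=x-np.array(arm.get_eef_pos())[:2]; x=x+e   # steady-state offset
    f0=np.array(arm.get_ft_force()); 
    for z in [.085]+list(np.arange(.08,.0485,-.003))+[.0485]:
        arm.move_straight([*x,z],v=.06); f=np.array(arm.get_ft_force())-f0
        if abs(f[2])>5 or np.hypot(*f[:2])>8: print('contact',z,f); break
    z=arm.get_eef_pos()[2]; print('down',arm.get_eef_pos(),f,arm.get_gripper_width())
    return x,z
def turn(x,z,yin,yout):
    for y in np.linspace(yin,yout,4)[1:]:
        arm.move_straight([*x,z],v=.05,rotation=down(np.radians(y)))
    arm.wait(.3); print('turned',np.degrees(yawnow()),arm.get_ft_force(),arm.get_moment(),arm.get_gripper_width())
E
python3 - <<'E'
from h import *
s=PT+180; yin=s-270; x,z=insert(s,yin,0); print(x,z,arm.get_time())
E
```

```text
contact 0.0485 [-1.0625019   0.52152001  5.4910129 ]
down [ 0.70103365 -0.04801185  0.04910319] [-1.0625019   0.52152001  5.4910129 ] 0.01370218100750072
[ 0.70078709 -0.04801121] 0.04910318768656434 53.4583
```

```bash
python3 - <<'E'
from h import *
s=PT+180; yin=s-270; x=np.array([.70079,-.04801]); turn(x,.0495,yin,yin-90); t=arm.get_time()
arm.open_jaws(); arm.move_straight([*x,.15],v=.2); print(t,arm.get_time())
c,im=look([.60,-.12,.2],'T1'); save('T1.png',im[:250])
E
```

```text
turned -23.806320881502664 [ 0.3427879   0.05617973 -1.19166147] [0.05173785 0.11001886 0.00832801] 0.013617016630920922
55.7833 57.7833
```

View pics/T1.png

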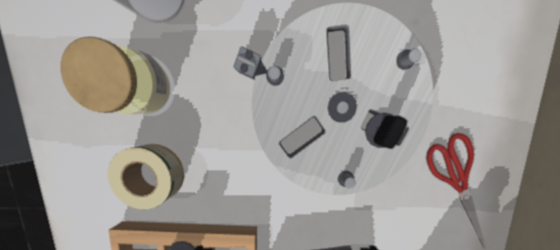

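The first key sits across its slot at (383,128), and the notch is still at the pointer. Key B goes to slot 216°.

```bash
python3 - <<'E'
from h import *
pick([.4735,-.2645],-90.5)
s=PT+60; yin=s-270; carry(s,yin); x,z=insert(s,yin,0); print(z,arm.get_time())
if z<.051:
    turn(x,.0495,yin,yin+90); arm.open_jaws(); arm.move_straight([*x,.15],v=.2); print(arm.get_time())
E
```

```text
grip 0.013833323168695136
lifted 0.013756862073953352 30.000071385875344
over [-0.00025734 -0.00085711] -53.93120121678498 0.013518926842245474
contact 0.0485 [-0.93988575  0.66945322  6.64962467]
down [ 0.61496182 -0.05726676  0.04896368] [-0.93988575  0.66945322  6.64962467] 0.013808722025320833
0.04896368018610315 68.4583
turned 36.11449998820712 [-0.20710919  0.35841128 -1.10594879] [-0.05239099 -0.02368691 -0.01985366] 0.013626947153416231
72.7833
```

```bash
python3 - <<'E'
from h import *
pick([.4755,-.196],89.5)
s=PT+300-360; yin=s-90; carry(s,yin); x,z=insert(s,yin,0); print(z,arm.get_time())
if z<.051:
    turn(x,.0495,yin,yin+90); arm.open_jaws(); arm.move_straight([*x,.15],v=.2); print(arm.get_time())
    c,im=look([.60,-.12,.2],'T2'); save('T2.png',im[:250])
E
```

```text
grip 0.01357548381846365
lifted 0.013789611925035198 29.999918835237622
over [-0.00013373 -0.00051949] 6.129388313928604 0.013392426173709981
down [0.65005182 0.02184981 0.04904307] [-1.27768143 -0.039671    4.45331214] 0.013567665349023613
0.049043072837665916 82.85
turned 96.111714373943 [ 0.48701207  0.24122704 -1.34983137] [ 0.02769588  0.01878432 -0.04278704] 0.01371123035497773
87.175
```

```bash
python3 - <<'E'
from h import *
import os
if os.path.exists('pics/T2.png'):
    arm.move_straight([.55,-.2,.4],v=.25); c,im=look([.62,-.1,.16],'T3')
    c2,im2=look([.62,-.33,.24],'T4'); print(arm.get_time())
    save('fin.png',np.vstack([cv2.resize(im[:215],(780,299),interpolation=2),cv2.resize(im2[:210],(780,292),interpolation=2)]))
E
```

```text
92.4833
```

View pics/fin.png

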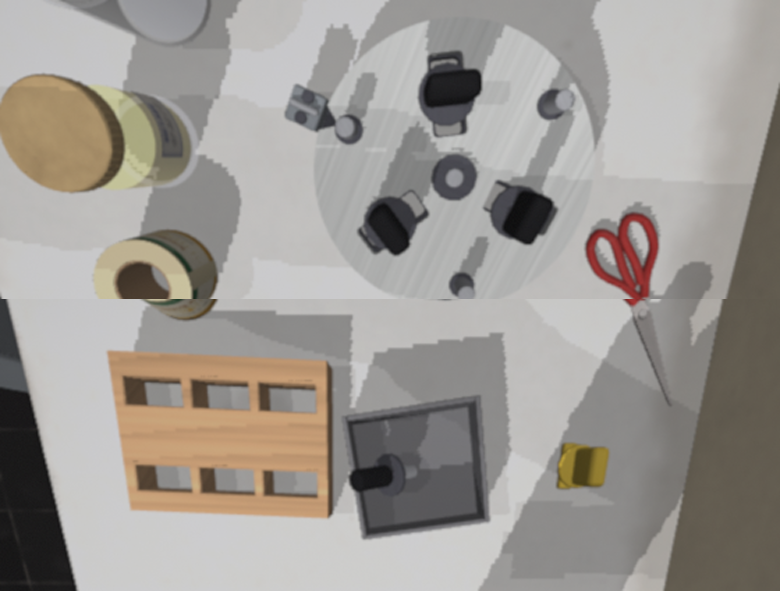

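All three keys lie across their slots, the rack is empty, and the pin is in the bin. The bystanders are untouched. One last check is whether the disc moved since the aligned picture L3.

```bash
python3 - <<'E'
from h import *
import pickle
c0,a=pickle.load(open('L3.pkl','rb')); c,b=look([.60,-.09,.13],'L4')
for n,(x0,y0,x1,y1) in (('post',(258,90,286,120)),('block',(218,66,258,108))):
    A,B=[cv2.cvtColor(i,cv2.COLOR_RGB2GRAY)[y0:y1,x0:x1].astype(np.float32) for i in (a,b)]
    print(n,cv2.phaseCorrelate(A,B,cv2.createHanningWindow(A.shape[::-1],cv2.CV_32F)))
save('L4.png',cv2.resize(b[50:130,210:300],None,fx=6,fy=6,interpolation=2))
E
```

```text
post ((-0.19166265641713487, -0.8962349652079578), 0.974225107828776)
block ((-0.0036448730724742973, -0.5511261807269925), 0.871706849469079)
```

View pics/L4.png

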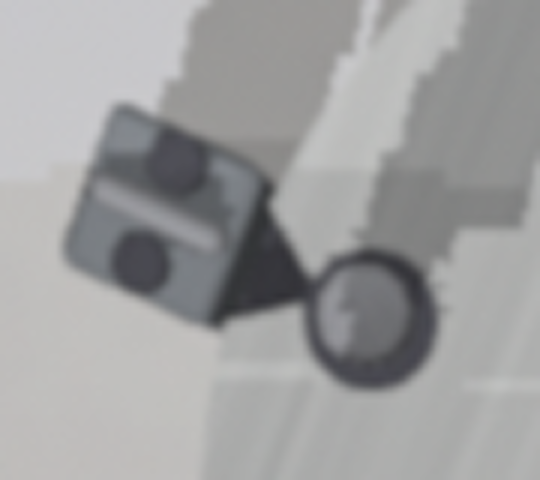

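```bash
python3 - <<'E'
from h import *
import pickle
for nm in ('L2','L3','L4'):
    c,im=pickle.load(open(nm+'.pkl','rb')); g=cv2.cvtColor(im,cv2.COLOR_RGB2GRAY)
    G=cv2.resize(g[50:130,210:300],None,fx=6,fy=6,interpolation=2)
    f=lambda x,y,z: onplane(c,(x+.5)/6-.5+210,(y+.5)/6-.5+50,z)[:2]
    # bright cap inside the dark post outline
    uv=(proj(c,[[*(H+.074*np.array([np.cos(np.radians(156.3)),np.sin(np.radians(156.3))])),.061]])[0]-[210,50])*6
    m=(cv2.GaussianBlur(G,(5,5),0)>95).astype(np.uint8); yy,xx=np.mgrid[:480,:540]; m[np.hypot(xx-uv[0],yy-uv[1])>56]=0
    k=max(cv2.findContours(m,0,2)[0],key=cv2.contourArea); (x,y),r=cv2.minEnclosingCircle(k)
    e=cv2.fitEllipse(cv2.convexHull(k)); P=f(x,y,.061); Q=f(*e[0],.061)
    # bolts: dark blobs on block
    b=cv2.inRange(cv2.GaussianBlur(G,(5,5),0),0,80); b[:,200:]=0; b[330:]=0
    bl=sorted(cv2.findContours(b,0,2)[0],key=cv2.contourArea)[-2:]
    B=np.mean([f(*cv2.minEnclosingCircle(q)[0],.045) for q in bl],0)
    print(nm,uv.round(),(round(x),round(y),round(r)),ang(P,H),ang(Q,H),e[0],e[1],'ptr',ang(B,H),np.hypot(*(B-H)))
E
```

```text
L2 [363. 316.] (357, 329, 46) 157.4365468383466 157.33883278752484 (357.87078857421875, 327.8140563964844) (87.23686981201172, 90.22127532958984) ptr 155.96378668805886 0.10335237268245076
L3 [363. 316.] (360, 322, 48) 156.8180891499114 156.7320951130029 (359.9209289550781, 321.27215576171875) (89.50984954833984, 94.23036193847656) ptr 155.98509548876024 0.10338975549800954
L4 [362. 307.] (359, 313, 49) 156.71705988302932 156.61203048204007 (359.4193420410156, 311.4023742675781) (91.3687973022461, 96.2596206665039) ptr 156.02550263850029 0.10338447316660906
```

```bash
python3 - <<'E'
from h import *
arm.move_straight([.58,-.12,.3],v=.25); print(arm.get_time()); print(arm.finish_job())
E
```

```text
94.7083
the job is handed in; nothing more can be done
None
```

The job is handed in at about 95 s: the notch is at the pointer (my last measurement put it about 0.6° off, near my measuring error), all three T-keys are seated and turned across their slots, the one pin is in the bin, and the beaker, label roll and jar were not touched.

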